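# Lever-screw tightness check: find the loose one and cap its post

### The arm

A 7-joint arm with a two-finger parallel gripper is mounted at the origin on a cart in front of the work surface, level with it; the furniture and walls round the work are solid. World frame = base frame: x ahead of the robot, y to its left, z up, the work surface at z = 0. Lengths are in m, angles in rad, forces in N, time in s.
With the tool pointing down it reaches from about 0.35 to 0.775 m from the base axis. Payload 3.1 kg.
Tool frame: the origin (TCP) lies on the centre line of the jaws, within the pads' length; the fingertips stand 25 mm ahead of it and the grasp point (between the pads) lies 6 mm ahead of it; z points along the fingers, y is the line along which they close (so a half turn about z gives the same grasp; the last joint's range is limited). The gripper opens to 85 mm and grips with 20 to 120 N. Pads are 22 mm wide; open, the fingers measure 114 mm over their backs; the gripper's body (76 mm by 85 mm) begins 54 mm behind the grasp point. The pads swing forward as they close: fully open they stand 13 mm farther back than shut.
Start: joints at [-1.191, 0.311, 0.014, 1.512, -0.004, 1.319, -0.027], TCP at [0.225, 0.502, 0.256] pointing down, gripper open.
Joint ranges: [-2.7, 2.7], [-0.3, 1.91], [-1.27, 1.3], [0.12, 2.57], [-1.44, 4.58], [0.2, 2.03], [-3.05, 3.05]. Speed limits (rad/s): [2.79, 2.79, 3.14, 3.14, 3.14, 3.14, 3.14].

### API

Orientations are given as a unit quaternion [w, x, y, z].
In Python, from rig import telemetry, cams, order, nets gives the robot as it stands.
- The arm moves only by the tool send_rows, never from a script. Its argument "plan" is a list of rows, each an object with "travel": the shift along the tool's x, y, z scaled (see below), a list of three; "dr": the turn, a rotation vector about the tool's x, y, z scaled (see below), a list of three. In form: [{"travel": [dx, dy, dz], "dr": [ax, ay, az]}, ...]. A call has exactly 5 rows; each row shifts and turns the commanded pose from where the row before left it, along the tool's axes as they then stand; what a row does not reach is not made up. The controller multiplies each number of a shift by 300 mm and each number of a turn by 180 degrees. A row lasts 1/8 s, in which the tool goes at most 62.5 mm and 10.7 degrees, less where a joint would pass 70% of its speed; a pose out of reach is approached as far as the arm can. A call with a number of a shift or a turn outside -1 to 1 is refused whole. A call with a gripper value outside its range is refused whole. "claw" is the closure, from -1 (fully open) to 1 (shut), so that 0 is half open, set as the call begins (left out, the last holds). The fingers move at their own pace and stop on an object; "force" is the grip in N (left out, the last holds). Time passes only in rows, so rows that do not move let the fingers close, or fill a call up. It gives the time, the measured TCP pose, the force, the opening and the grip force at its end, in the units of the state.
- telemetry.get_obs(): the state, without advancing time (a new reading comes with each control period).
- cams.camera(name): name is "scene" or "top" or "wrist"; returns the picture (384x512x3 uint8, red, green, blue); there is no depth.
- cams.calibration(name): a dict with "fx", "fy", "cx", "cy" (pixels), "dist_coeffs" ([k1, k2, p1, p2, k3] as OpenCV has them; the pictures are not rectified), "world_to_cam" (4x4, takes a point from world to camera coordinates). Camera axes: x right, y down, z forward; pixel columns grow to the right and rows downward; lengths in m; the calibration is good to about 2 mm. A picture is of the moment at which its call begins: read the wrist's pose just before it. calibration takes no time and is no camera call; for the wrist camera it gives the pose at the moment of the call.
- order.sign_off(): hands the job in; it is judged then, once.
Trained networks look in the newest picture that a camera, given by its name, has taken for a name from the list of things; names that differ only in an ending like _2 or _b are one class to them, and where a whole thing is asked for, a point or a joint stands for the part that bears it (a point fixed in the world has none). Each returns a list of dicts, best first, with "score" (0 to 1); they miss things now and then, are a little off and sometimes report something else, mostly with a low value. They report only what shows in the picture. A call takes as long as a camera call. They do not tell look-alikes from the thing itself.
- nets.boxes_of(camera, query): "at" ([x, y, z] in m, in world coordinates, good to about 4 mm: the middle of the surface that is visible of it).
The state is a dict: "t": time; "qpos": joint angles; "joint_velocities": joint speeds; "effort": joint torques, N m; "tcp_pos": TCP position; "ee_rot": TCP orientation; "wrist_force": force on the tool from outside, world axes, zero at the start; "moment": the same for the moment, N m; "grip_width": finger opening in m; "grip_force": force on a finger pad.
Only numpy, scipy, OpenCV 4.12 (cv2) and the standard library are available. Lean on these libraries where they do the work, as an engineer would, in place of code of your own. Each camera call takes 0.05 s, during which the arm holds its last target. There are 200 camera calls.

### The job

Check the three lever screws on the steel plate for tightness: with closed fingers push each lever's upright peg gently sideways in the tightening direction (clockwise from above) until it either stands firm after a few degrees or, if its screw is loose, has run on by 20 to 30 degrees, never pressing harder than about 20 N, and leave the levers there. Then flag the one loose screw by setting the grey marker cap fully down over the tag post behind it, and leave everything else on the worktop alone.

Things in the scene. Friction and masses are not known exactly. Their poses are not given: they have to be found in the camera images.
- plate: fixed steel base plate, 136 x 410 x 8 mm, lying on the worktop; origin at the centre of its underside, y along its length. It carries three lock-screw stations 130 mm apart along its y axis: left (+y end), mid and right. The screws look alike; one of them is loose, a different one from run to run.
- station_left: station left, fixed: round aluminium flange 108 mm across, 14 mm thick, on the plate (its top 22 mm over the worktop); origin at the centre of its underside, on the screw axis; as found, its x axis points from the lever's peg to the tag post. Carries a dark hub 26 mm across, top 46 mm over the worktop, with lever left.
- lever_left (a joint): turn of lever left (rad): 0 as found, positive clockwise from above (tightening). Pushed at the peg square to the arm, every lever first moves lightly (about 2.5 N): a sound screw takes up 0.04 to 0.09 rad of play and then stands firm (10 N turns it under 0.03 rad more); the loose one turns on as lightly past 0.6 rad. A lever stays where it is left.
- peg_left (a point): top centre of the upright black peg at the end of lever left: peg 14 mm across, its top 72 mm over the worktop, free above the 10 mm round lever arm from 41 to 72 mm. The peg stands 60 mm from the screw axis, on the side away from the tag post.
- post_left (a point): foot of the tag post of station left: upright steel pin 14 mm across, 20 mm tall, on the flange behind the screw, 38 mm from its axis; the point lies on the flange top, on the post's axis.
- station_mid: station mid, fixed: round aluminium flange 108 mm across, 14 mm thick, on the plate (its top 22 mm over the worktop); origin at the centre of its underside, on the screw axis; as found, its x axis points from the lever's peg to the tag post. Carries a dark hub 26 mm across, top 46 mm over the worktop, with lever mid.
- lever_mid (a joint): turn of lever mid (rad): 0 as found, positive clockwise from above (tightening). Pushed at the peg square to the arm, every lever first moves lightly (about 2.5 N): a sound screw takes up 0.04 to 0.09 rad of play and then stands firm (10 N turns it under 0.03 rad more); the loose one turns on as lightly past 0.6 rad. A lever stays where it is left.
- peg_mid (a point): top centre of the upright black peg at the end of lever mid: peg 14 mm across, its top 72 mm over the worktop, free above the 10 mm round lever arm from 41 to 72 mm. The peg stands 60 mm from the screw axis, on the side away from the tag post.
- post_mid (a point): foot of the tag post of station mid: upright steel pin 14 mm across, 20 mm tall, on the flange behind the screw, 38 mm from its axis; the point lies on the flange top, on the post's axis.
- station_right: station right, fixed: round aluminium flange 108 mm across, 14 mm thick, on the plate (its top 22 mm over the worktop); origin at the centre of its underside, on the screw axis; as found, its x axis points from the lever's peg to the tag post. Carries a dark hub 26 mm across, top 46 mm over the worktop, with lever right.
- lever_right (a joint): turn of lever right (rad): 0 as found, positive clockwise from above (tightening). Pushed at the peg square to the arm, every lever first moves lightly (about 2.5 N): a sound screw takes up 0.04 to 0.09 rad of play and then stands firm (10 N turns it under 0.03 rad more); the loose one turns on as lightly past 0.6 rad. A lever stays where it is left.
- peg_right (a point): top centre of the upright black peg at the end of lever right: peg 14 mm across, its top 72 mm over the worktop, free above the 10 mm round lever arm from 41 to 72 mm. The peg stands 60 mm from the screw axis, on the side away from the tag post.
- post_right (a point): foot of the tag post of station right: upright steel pin 14 mm across, 20 mm tall, on the flange behind the screw, 38 mm from its axis; the point lies on the flange top, on the post's axis.
- cap: grey marker cap, loose, standing upright on the worktop, on the robot's side of the plate: round skirt 30 mm across, open below, bore 22 mm across and 22 mm deep, top of skirt at 26 mm; on it a grip bar 26 mm long (cap's x), 10 mm thick (cap's y), from 26 to 56 mm height. Origin at the centre of its underside, z up. Weighs 50 g. Fully down over a post its rim rests on the flange.
- mug: bystander, leave it alone: green mug 86 mm across, 94 mm tall; origin at the centre of its underside.
- eraser: bystander, leave it alone: eraser 21x45x12 mm; origin at the centre of its underside.
- usb_stick: bystander, leave it alone: memory stick 18x48x8 mm; origin at the centre of its underside.
- screwdriver: bystander, leave it alone: small screwdriver 134 mm long; origin at the centre of its underside.
- stopcock_spare: bystander, leave it alone: three-way stopcock 34x40x16 mm; origin at the centre of its underside.
- caliper: bystander, leave it alone: caliper 205 mm long; origin at the centre of its underside.
- vial_a: bystander, leave it alone: glass vial 22 mm across, 52 mm tall; origin at the centre of its underside.
Things that resemble listed ones, but are neither listed nor needed, are in the scene too. Leave any green or turquoise look-alike of the cap alone.

How it is judged:
By the outcome, as a careful person would: the job done as asked, in the order asked, and still so for the second after the job is handed in, with the robot touching nothing.
It also fails if it takes over 72 s, if anything falls off the work surface, if the arm or the gripper's body presses on something with over 40 N, if the wrist force passes 120 N, or if a joint passes its speed limit or range.

## Working session

There is one attempt and no reset: what is moved stays moved. The work goes in short steps, Python scripts to look and compute and a tool call to move; the robot and the scene stay as the last step left them, time stands still between calls to the robot, and variables do not carry over. Pictures are saved under pics/ and viewed, at most 10 in all, crops included, and the job is handed in when it is done.

Besides the shell and the picture viewer there is one more tool, called after "Call:" by a JSON object that holds its "name" and its "arguments", one argument or row to a line. send_rows: Moves the arm, as the interface text tells. Shifts and turns lie within -1 to 1; 1 stands for 300 mm of shift or 180 degrees of turn. Its arguments: {"type":"object","properties":{"plan":{"type":"array"},"claw":{"type":"number"},"force":{"type":"number"}},"required":["plan"]}

```bash
ls; mkdir -p pics; python3 - <<'E'
from rig import telemetry,cams,nets
import cv2,numpy as np
o=telemetry.get_obs();print(o['t'],o['tcp_pos'],o['ee_rot'],o['grip_width'])
for c in ['scene','top']:
    im=cams.camera(c);cv2.imwrite(f'pics/{c}0.png',im[:,:,::-1])
    for q in ['station_left','peg_left','cap','mug','plate','vial_a']:
        print(c,q,[(np.round(d['at'],3).tolist(),round(d['score'],2)) for d in nets.boxes_of(c,q)])
a=cv2.imread('pics/scene0.png');b=cv2.imread('pics/top0.png')
cv2.imwrite('pics/top0b.png',cv2.resize(b,(800,600),interpolation=cv2.INTER_CUBIC))
print(telemetry.get_obs()['t'])
E
```

```text
pics
0.0 [0.22486995 0.50119733 0.25522021] [-1.89744057e-04  2.09278372e-01  9.77855405e-01 -1.15477159e-03] 0.08519145275021213
scene station_left [([0.576, 0.12, 0.019], 0.7), ([0.709, -0.117, 0.01], 0.3)]
scene peg_left []
scene cap [([0.426, 0.002, 0.029], 0.69), ([0.4, 0.091, 0.026], 0.63), ([0.417, 0.16, 0.029], 0.49), ([0.473, 0.072, 0.027], 0.47)]
scene mug [([0.518, 0.52, 0.059], 0.91)]
scene plate [([0.55, -0.031, 0.007], 0.84), ([0.545, -0.121, 0.044], 0.67), ([0.509, -0.237, 0.007], 0.48)]
scene vial_a [([0.547, -0.123, 0.04], 0.66)]
top station_left [([0.611, 0.124, 0.026], 0.83)]
top peg_left []
top cap [([0.436, -0.009, 0.028], 0.57), ([0.55, -0.123, 0.046], 0.54), ([0.481, 0.07, 0.022], 0.42), ([0.586, -0.004, 0.02], 0.36)]
top mug [([0.544, 0.533, 0.046], 0.7), ([0.711, -0.115, 0.002], 0.57), ([0.597, 0.132, 0.043], 0.52)]
top plate [([0.589, 0.001, 0.005], 0.72)]
top vial_a [([0.447, -0.164, 0.044], 0.6)]
0.7
```

View pics/top0b.png

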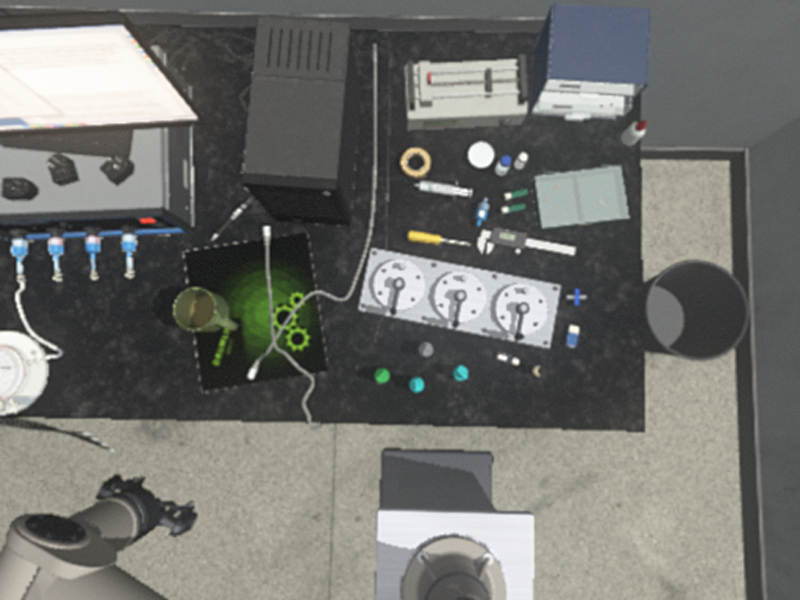

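View pics/scene0.png

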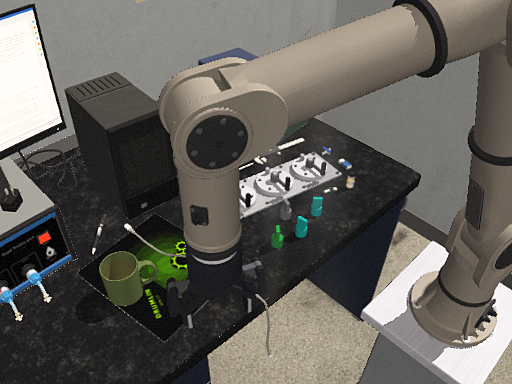

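The picture shows the stations at about (398,284), (459,296) and (520,308) in top0b, with the pegs towards the robot. There are four candidates for the cap: grey (426,349), green (382,376), turquoise (417,384) and turquoise (461,372). By the description it's the grey one, and a wrist close-up will check that.

```bash
cat > h.py <<'E'
import numpy as np,cv2,sys
from scipy.spatial.transform import Rotation as Ro
from rig import telemetry,cams,nets
def R(o): w,x,y,z=o['ee_rot'];return Ro.from_quat([x,y,z,w])
def yaw(o): y=R(o).as_matrix()[:,1];return np.degrees(np.arctan2(y[1],y[0])) # direction of tool y
def plan(target,yawd,step=0.0575,n=None):
    "rows to reach target, tool down, tool y at yawd (mod 180)"
    o=telemetry.get_obs();p=o['tcp_pos'];r=R(o)
    d=(yawd-yaw(o)+90)%180-90
    a=np.radians(yaw(o)+d);y=np.array([np.cos(a),np.sin(a),0]);z=np.array([0,0,-1.])
    rt=Ro.from_matrix(np.c_[np.cross(y,z),y,z]);rv=(r.inv()*rt).as_rotvec();D=np.array(target)-p
    k=n or int(np.ceil(max(np.linalg.norm(D)/step,np.degrees(np.linalg.norm(rv))/10)))
    for i in range(k):
        print((np.round((r*Ro.from_rotvec(rv*i/k)).inv().apply(D/k)/.3,4)).tolist(),np.round(rv/k/np.pi,4).tolist())
    print('t',o['t'],'tcp',p.round(4),'yaw',round(yaw(o),2),'F',np.round(o['wrist_force'],2))
def ray(c,uv,zz,cal=None):
    cal=cal or cams.calibration(c);K=np.array([[cal['fx'],0,cal['cx']],[0,cal['fy'],cal['cy']],[0,0,1]])
    u=cv2.undistortPoints(np.array(uv,float).reshape(-1,1,2),K,np.array(cal['dist_coeffs']))[:,0]
    T=np.array(cal['world_to_cam']);d=np.c_[u,np.ones(len(u))]@T[:3,:3];c0=-T[:3,:3].T@T[:3,3]
    return c0+d*((np.array(zz)-c0[2])/d[:,2])[:,None]
def proj(cal,P):
    K=np.array([[cal['fx'],0,cal['cx']],[0,cal['fy'],cal['cy']],[0,0,1]]);T=np.array(cal['world_to_cam'])
    return cv2.projectPoints(np.array(P,float),cv2.Rodrigues(T[:3,:3])[0],T[:3,3],K,np.array(cal['dist_coeffs']))[0][:,0]
E
python3 - <<'E'
from h import *
plan([0.46,0.02,0.33],90)
c=cams.calibration('wrist');T=np.array(c['world_to_cam']);print('cam pos',-T[:3,:3].T@T[:3,3],'\n',T[:3,:3].round(2),c['fx'])
uv=np.array([[398,284],[459,296],[520,308],[426,349]])*.64
print(ray('top',uv,[.046,.046,.046,.056]).round(3))
E
```

```text
[-0.1372, -0.1145, -0.0246] [0.0, 0.0, -0.0134]
[-0.1322, -0.1202, -0.0246] [0.0, 0.0, -0.0134]
[-0.127, -0.1256, -0.0246] [0.0, 0.0, -0.0134]
[-0.1216, -0.1309, -0.0246] [0.0, 0.0, -0.0134]
[-0.116, -0.1359, -0.0246] [0.0, 0.0, -0.0134]
[-0.1102, -0.1407, -0.0246] [0.0, 0.0, -0.0134]
[-0.1041, -0.1452, -0.0246] [0.0, 0.0, -0.0134]
[-0.0979, -0.1495, -0.0246] [0.0, 0.0, -0.0134]
[-0.0915, -0.1534, -0.0246] [0.0, 0.0, -0.0134]
[-0.085, -0.1572, -0.0246] [0.0, 0.0, -0.0134]
t 0.7 tcp [0.2251 0.5018 0.2563] yaw 65.84 F [-0.85 -0.1  -0.42]
cam pos [0.1514732  0.53505743 0.37344209] 
 [[ 0.41  0.91 -0.  ]
 [ 0.87 -0.39  0.31]
 [ 0.28 -0.13 -0.95]] 268.7747605288399
[[ 0.612  0.125  0.046]
 [ 0.59  -0.001  0.046]
 [ 0.568 -0.125  0.046]
 [ 0.48   0.065  0.056]]
```

Call:
{"name": "send_rows", "arguments": {
  "plan": [
    {"travel": [-0.137, -0.115, -0.025], "dr": [0, 0, -0.0134]},
    {"travel": [-0.132, -0.12, -0.025], "dr": [0, 0, -0.0134]},
    {"travel": [-0.127, -0.126, -0.025], "dr": [0, 0, -0.0134]},
    {"travel": [-0.122, -0.131, -0.025], "dr": [0, 0, -0.0134]},
    {"travel": [-0.116, -0.136, -0.025], "dr": [0, 0, -0.0134]}
  ],
  "claw": 1,
  "force": 30
}}

```text
t: 1.32
tcp_pos: [0.3431, 0.259, 0.2943]
ee_rot: [0.0, 0.105, 0.994, 0.0]
wrist_force: [0.8, 0.2, 0.5]
grip_width: 0.0002
grip_force: 0.0
```

Call:
{"name": "send_rows", "arguments": {
  "plan": [
    {"travel": [-0.11, -0.141, -0.025], "dr": [0, 0, -0.0134]},
    {"travel": [-0.104, -0.145, -0.025], "dr": [0, 0, -0.0134]},
    {"travel": [-0.098, -0.15, -0.025], "dr": [0, 0, -0.0134]},
    {"travel": [-0.092, -0.153, -0.025], "dr": [0, 0, -0.0134]},
    {"travel": [-0.085, -0.157, -0.025], "dr": [0, 0, -0.0134]}
  ]
}}

```text
t: 1.95
tcp_pos: [0.4604, 0.0181, 0.3319]
ee_rot: [0.001, -0.001, 1.0, 0.0]
wrist_force: [1.1, 0.4, 0.0]
grip_width: 0.0003
grip_force: 0.0
```

```bash
python3 - <<'E'
from h import *
import json
o=telemetry.get_obs();print(o['t'],o['tcp_pos'],yaw(o),o['qpos'].round(2) if hasattr(o['qpos'],'round') else o['qpos'],o['grip_width'])
cal=cams.calibration('wrist');im=cams.camera('wrist')
json.dump({k:np.array(v).tolist() for k,v in cal.items()},open('cal1.json','w'))
cv2.imwrite('pics/w1.png',im[:,:,::-1]);cv2.imwrite('pics/w1b.png',cv2.resize(im[:,:,::-1],(800,600),interpolation=cv2.INTER_CUBIC))
for q in ['cap','station_mid','plate']:print(q,[(np.round(d['at'],3).tolist(),round(d['score'],2)) for d in nets.boxes_of('wrist',q)])
E
```

```text
1.95 [0.46037074 0.01814878 0.33189826] 90.06043752367763 [-0.51  0.09  0.48  1.61 -0.04  1.45  1.54] 0.0002760010695061199
cap [([0.405, 0.078, 0.029], 0.9), ([0.476, 0.059, 0.03], 0.82), ([0.427, -0.003, 0.032], 0.77), ([0.421, 0.15, 0.033], 0.72)]
station_mid []
plate [([0.561, -0.045, 0.013], 0.85)]
```

View pics/w1b.png

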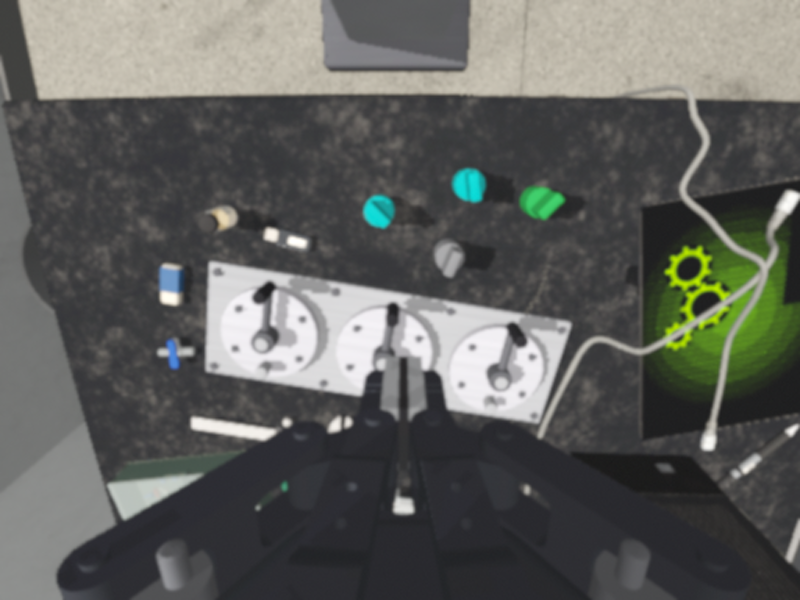

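The wrist picture shows the right, mid and left stations at (268,331), (384,350) and (497,368) in w1b. The grey cap is at (449,259), and its look-alikes are turquoise (379,211), turquoise (469,184) and green (541,202). Next a close crop to check the choice and measure the details.

```bash
python3 - <<'E'
import cv2
im=cv2.imread('pics/w1.png');c=im[145:275,125:325]   # x125..325,y145..275
cv2.imwrite('pics/w1c.png',cv2.resize(c,(800,520),interpolation=cv2.INTER_CUBIC))
E
```

```text
(no output)
```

View pics/w1c.png

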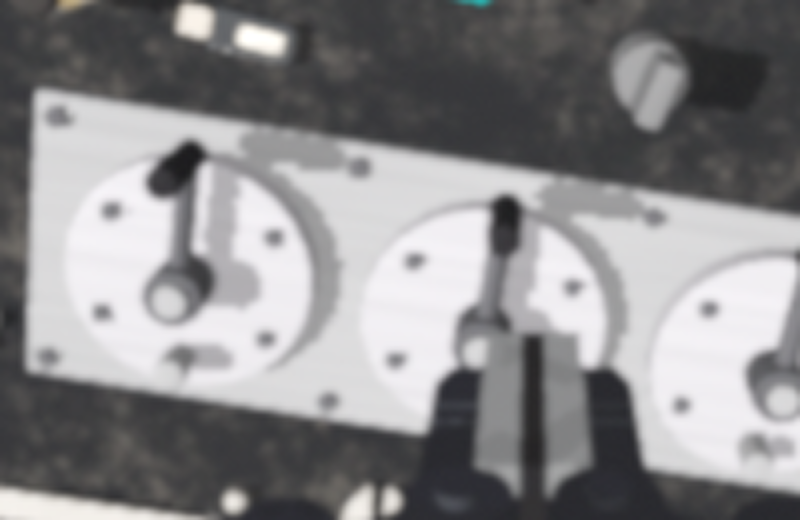

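```bash
cat > fit.py <<'E'
from h import *
import json
cal={k:np.array(v) if isinstance(v,list) else v for k,v in json.load(open('cal1.json')).items()}
f=lambda L:np.array(L)/4+[125,145]
g=lambda L:np.array(L)/1.5625
print('corners',ray('',np.r_[f([[36,90],[28,372]]),g([[572,322],[536,424]])],[.008]*4,cal).round(4).tolist())
# flange ellipse centres by edge of bright region
im=cv2.imread('pics/w1.png',0)
print('hubs',ray('',np.r_[f([[172,300],[478,350]]),g([[500,379]])],[.046]*3,cal).round(4).tolist())
print('pegs',ray('',np.r_[f([[165,184],[505,238]]),g([[520,341]])],[.072]*3,cal).round(4).tolist())
print('pegfeet',ray('',np.r_[f([[190,155],[508,207]]),g([[513,327]])],[.041]*3,cal).round(4).tolist())
print('flange R l,r,t,b',ray('',f([[64,258],[314,268],[185,153],[190,385]]),[.022]*4,cal).round(4).tolist())
print('flange M l,r,top',ray('',f([[360,310],[608,325],[490,203]]),[.022]*3,cal).round(4).tolist())
print('cap skirt',ray('',f([[640,72]]),[.02],cal).round(4),'bar top',ray('',f([[657,102]]),[.056],cal).round(4))
E
python3 fit.py
```

```text
corners [[0.4877, -0.1911, 0.008], [0.6219, -0.2145, 0.008], [0.5579, 0.2112, 0.008], [0.6941, 0.1841, 0.008]]
hubs [[0.5673, -0.1292, 0.046], [0.5899, -0.0034, 0.046], [0.6091, 0.1244, 0.046]]
pegs [[0.5079, -0.1173, 0.072], [0.5293, 0.0089, 0.072], [0.5521, 0.1341, 0.072]]
pegfeet [[0.5063, -0.1172, 0.041], [0.5282, 0.0094, 0.041], [0.5501, 0.1348, 0.041]]
flange R l,r,t,b [[0.5588, -0.183, 0.022], [0.5632, -0.0748, 0.022], [0.5113, -0.1255, 0.022], [0.6204, -0.1344, 0.022]]
flange M l,r,top [[0.5831, -0.0559, 0.022], [0.5902, 0.0526, 0.022], [0.5334, 0.0014, 0.022]]
cap skirt [[0.4773 0.0631 0.02  ]] bar top [[0.4806 0.0662 0.056 ]]
```

Close crop: the grey round cap with its bar is at (645,85). It is plain grey, so it is the right one. The right, mid and left pegs are at about (0.508,-0.119), (0.530,0.008) and (0.553,0.135), and their spacing and arm lengths fit. I'll push along plate +y.

```bash
python3 -c "
from h import *
plan([.502,-.1535,.12],80,n=5)"
```

```text
[-0.0284, -0.1147, 0.141] [0.0, 0.0, 0.0108]
[-0.0323, -0.1137, 0.141] [0.0, 0.0, 0.0108]
[-0.0362, -0.1125, 0.141] [0.0, 0.0, 0.0108]
[-0.04, -0.1112, 0.141] [0.0, 0.0, 0.0108]
[-0.0438, -0.1097, 0.141] [0.0, 0.0, 0.0108]
t 2.15 tcp [0.46   0.0187 0.3315] yaw 89.76 F [-0.06  1.15 -0.24]
```

Call:
{"name": "send_rows", "arguments": {
  "plan": [
    {"travel": [-0.028, -0.115, 0.141], "dr": [0, 0, 0.0108]},
    {"travel": [-0.032, -0.114, 0.141], "dr": [0, 0, 0.0108]},
    {"travel": [-0.036, -0.113, 0.141], "dr": [0, 0, 0.0108]},
    {"travel": [-0.04, -0.111, 0.141], "dr": [0, 0, 0.0108]},
    {"travel": [-0.044, -0.11, 0.141], "dr": [0, 0, 0.0108]}
  ]
}}

```text
t: 2.78
tcp_pos: [0.5028, -0.1509, 0.1182]
ee_rot: [0.0, 0.084, 0.996, 0.001]
wrist_force: [1.1, -0.2, -0.2]
grip_width: -0.0
grip_force: 0.0
```

Call:
{"name": "send_rows", "arguments": {
  "plan": [
    {"travel": [0, 0, 0.07], "dr": [0, 0, 0]},
    {"travel": [0, 0, 0.06], "dr": [0, 0, 0]},
    {"travel": [0, 0, 0.02], "dr": [0, 0, 0]},
    {"travel": [0, 0, 0], "dr": [0, 0, 0]},
    {"travel": [0, 0, 0], "dr": [0, 0, 0]}
  ]
}}

```text
t: 3.4
tcp_pos: [0.503, -0.1524, 0.0757]
ee_rot: [0.001, 0.085, 0.996, 0.0]
wrist_force: [-0.1, 0.0, 0.2]
grip_width: -0.0001
grip_force: 0.0
```

```bash
python3 - <<'E'
from h import *
o=telemetry.get_obs();print(o['t'],o['tcp_pos'].round(4),yaw(o),o['wrist_force'])
im=cams.camera('wrist');cv2.imwrite('pics/w2b.png',cv2.resize(im[100:384,60:452,::-1],(784,568),interpolation=cv2.INTER_CUBIC))
E
```

```text
3.4 [ 0.503  -0.1524  0.0757] 80.28982189860623 [-0.09995803  0.02332587  0.1713172 ]
```

View pics/w2b.png

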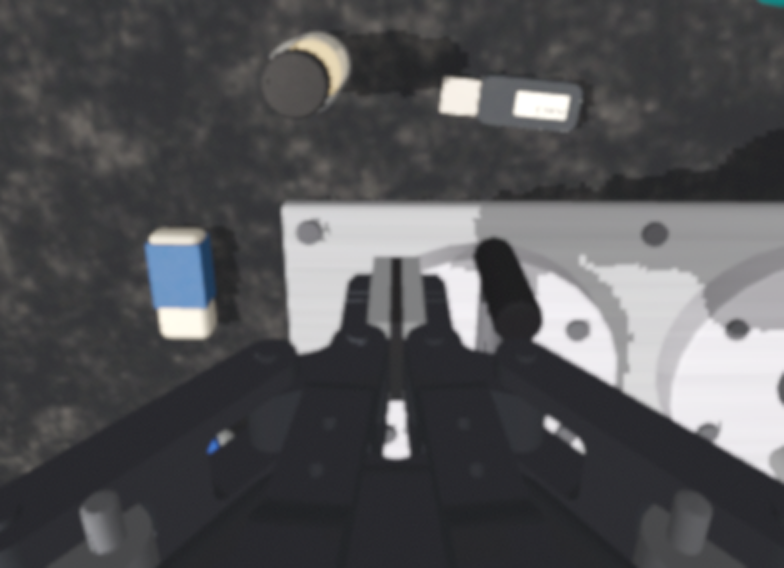

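The fingers stand beside the right peg, with a clear gap between them (784x568 crop: peg top at (515,320), fingers at (400,290)). I'm advancing in small steps.

Call:
{"name": "send_rows", "arguments": {
  "plan": [
    {"travel": [0, 0.006, 0], "dr": [0, 0, 0]},
    {"travel": [0, 0.006, 0], "dr": [0, 0, 0]},
    {"travel": [0, 0.006, 0], "dr": [0, 0, 0]},
    {"travel": [0, 0.006, 0], "dr": [0, 0, 0]},
    {"travel": [0, 0.004, 0], "dr": [0, 0, 0]}
  ]
}}

```text
t: 4.08
tcp_pos: [0.5036, -0.1443, 0.0748]
ee_rot: [-0.0, 0.085, 0.996, 0.0]
wrist_force: [1.0, 0.9, 0.2]
grip_width: 0.0
grip_force: 0.0
```

Call:
{"name": "send_rows", "arguments": {
  "plan": [
    {"travel": [0, 0.002, 0], "dr": [0, 0, 0]},
    {"travel": [0, 0.002, 0], "dr": [0, 0, 0]},
    {"travel": [0, 0.002, 0], "dr": [0, 0, 0]},
    {"travel": [0, 0.002, 0], "dr": [0, 0, 0]},
    {"travel": [0, 0.002, 0], "dr": [0, 0, 0]}
  ]
}}

```text
t: 4.7
tcp_pos: [0.5041, -0.1415, 0.0748]
ee_rot: [0.0, 0.085, 0.996, 0.0]
wrist_force: [0.3, -0.4, -0.6]
grip_width: -0.0002
grip_force: 0.0
```

Call:
{"name": "send_rows", "arguments": {
  "plan": [
    {"travel": [0, 0.002, 0], "dr": [0, 0, 0]},
    {"travel": [0, 0.002, 0], "dr": [0, 0, 0]},
    {"travel": [0, 0.002, 0], "dr": [0, 0, 0]},
    {"travel": [0, 0.002, 0], "dr": [0, 0, 0]},
    {"travel": [0, 0.002, 0], "dr": [0, 0, 0]}
  ]
}}

```text
t: 5.32
tcp_pos: [0.5043, -0.1392, 0.0748]
ee_rot: [-0.0, 0.085, 0.996, -0.0]
wrist_force: [-0.9, -2.0, 0.5]
grip_width: -0.0002
grip_force: 1.3
```

Call:
{"name": "send_rows", "arguments": {
  "plan": [
    {"travel": [0, 0.002, 0], "dr": [0, 0, 0]},
    {"travel": [0, 0.002, 0], "dr": [0, 0, 0]},
    {"travel": [0, 0.002, 0], "dr": [0, 0, 0]},
    {"travel": [0, 0.002, 0], "dr": [0, 0, 0]},
    {"travel": [0, 0.002, 0], "dr": [0, 0, 0]}
  ]
}}

```text
t: 5.95
tcp_pos: [0.5048, -0.136, 0.0748]
ee_rot: [-0.0, 0.085, 0.996, -0.0]
wrist_force: [-2.0, -2.6, 0.8]
grip_width: -0.0002
grip_force: 1.9
```

Call:
{"name": "send_rows", "arguments": {
  "plan": [
    {"travel": [0, 0.0015, 0], "dr": [0, 0, 0]},
    {"travel": [0, 0.0015, 0], "dr": [0, 0, 0]},
    {"travel": [0, 0.0015, 0], "dr": [0, 0, 0]},
    {"travel": [0, 0.0015, 0], "dr": [0, 0, 0]},
    {"travel": [0, 0.0015, 0], "dr": [0, 0, 0]}
  ]
}}

```text
t: 6.58
tcp_pos: [0.5048, -0.1356, 0.0748]
ee_rot: [-0.0, 0.086, 0.996, -0.001]
wrist_force: [-2.7, -6.9, 0.9]
grip_width: -0.0001
grip_force: 3.5
```

Call:
{"name": "send_rows", "arguments": {
  "plan": [
    {"travel": [0, 0.0015, 0], "dr": [0, 0, 0]},
    {"travel": [0, 0.0015, 0], "dr": [0, 0, 0]},
    {"travel": [0, 0.001, 0], "dr": [0, 0, 0]},
    {"travel": [0, 0, 0], "dr": [0, 0, 0]},
    {"travel": [0, 0, 0], "dr": [0, 0, 0]}
  ]
}}

```text
t: 7.2
tcp_pos: [0.5048, -0.1354, 0.0748]
ee_rot: [-0.0, 0.086, 0.996, -0.002]
wrist_force: [-3.7, -7.6, 0.8]
grip_width: 0.0003
grip_force: 4.0
```

Right stands firm (8 N with no motion). Backing off, then on to mid.

Call:
{"name": "send_rows", "arguments": {
  "plan": [
    {"travel": [0, -0.02, 0], "dr": [0, 0, 0]},
    {"travel": [0, -0.03, -0.02], "dr": [0, 0, 0]},
    {"travel": [0, 0, -0.12], "dr": [0, 0, 0]},
    {"travel": [0, 0, 0], "dr": [0, 0, 0]},
    {"travel": [0, 0, 0], "dr": [0, 0, 0]}
  ]
}}

```text
t: 7.82
tcp_pos: [0.5034, -0.1461, 0.1169]
ee_rot: [0.0, 0.085, 0.996, 0.001]
wrist_force: [-0.2, -0.9, -0.5]
grip_width: -0.0001
grip_force: 0.0
```

```bash
python3 -c "
from h import *
plan([.525,-.0205,.117],80,n=4)"
```

```text
[-0.0001, 0.1062, 0.0] [0.0001, 0.0, 0.0004]
[0.0001, 0.1062, -0.0] [0.0001, 0.0, 0.0004]
[0.0002, 0.1062, -0.0] [0.0001, 0.0, 0.0004]
[0.0004, 0.1062, -0.0001] [0.0001, 0.0, 0.0004]
t 7.825 tcp [ 0.5034 -0.1461  0.1169] yaw 80.29 F [-0.16 -0.87 -0.47]
```

Call:
{"name": "send_rows", "arguments": {
  "plan": [
    {"travel": [0, 0.106, 0], "dr": [0, 0, 0]},
    {"travel": [0, 0.106, 0], "dr": [0, 0, 0]},
    {"travel": [0, 0.106, 0], "dr": [0, 0, 0]},
    {"travel": [0, 0.104, 0], "dr": [0, 0, 0]},
    {"travel": [0, 0, 0], "dr": [0, 0, 0]}
  ]
}}

```text
t: 8.45
tcp_pos: [0.5242, -0.0177, 0.1155]
ee_rot: [-0.001, 0.082, 0.997, 0.001]
wrist_force: [-0.3, -0.6, -0.5]
grip_width: -0.0002
grip_force: 0.0
```

Call:
{"name": "send_rows", "arguments": {
  "plan": [
    {"travel": [0, 0, 0.06], "dr": [0, 0, 0]},
    {"travel": [0, 0, 0.06], "dr": [0, 0, 0]},
    {"travel": [0, 0, 0.02], "dr": [0, 0, 0]},
    {"travel": [0, 0.003, 0], "dr": [0, 0, 0]},
    {"travel": [0, 0.003, 0], "dr": [0, 0, 0]}
  ]
}}

```text
t: 9.07
tcp_pos: [0.5254, -0.0207, 0.0754]
ee_rot: [0.001, 0.085, 0.996, 0.0]
wrist_force: [0.2, 0.4, 0.8]
grip_width: -0.0002
grip_force: 0.0
```

Contact is expected near y = -0.013.

Call:
{"name": "send_rows", "arguments": {
  "plan": [
    {"travel": [0, 0.004, 0], "dr": [0, 0, 0]},
    {"travel": [0, 0.004, 0], "dr": [0, 0, 0]},
    {"travel": [0, 0.003, 0], "dr": [0, 0, 0]},
    {"travel": [0, 0.003, 0], "dr": [0, 0, 0]},
    {"travel": [0, 0.002, 0], "dr": [0, 0, 0]}
  ]
}}

```text
t: 9.7
tcp_pos: [0.5257, -0.0156, 0.0748]
ee_rot: [0.0, 0.085, 0.996, 0.0]
wrist_force: [0.1, -0.2, -0.9]
grip_width: -0.0002
grip_force: 0.0
```

Call:
{"name": "send_rows", "arguments": {
  "plan": [
    {"travel": [0, 0.002, 0], "dr": [0, 0, 0]},
    {"travel": [0, 0.002, 0], "dr": [0, 0, 0]},
    {"travel": [0, 0.002, 0], "dr": [0, 0, 0]},
    {"travel": [0, 0.002, 0], "dr": [0, 0, 0]},
    {"travel": [0, 0.002, 0], "dr": [0, 0, 0]}
  ]
}}

```text
t: 10.32
tcp_pos: [0.5262, -0.0128, 0.0748]
ee_rot: [0.0, 0.085, 0.996, -0.0]
wrist_force: [-0.5, -0.3, -0.2]
grip_width: -0.0003
grip_force: 0.2
```

Call:
{"name": "send_rows", "arguments": {
  "plan": [
    {"travel": [0, 0.002, 0], "dr": [0, 0, 0]},
    {"travel": [0, 0.002, 0], "dr": [0, 0, 0]},
    {"travel": [0, 0.002, 0], "dr": [0, 0, 0]},
    {"travel": [0, 0.002, 0], "dr": [0, 0, 0]},
    {"travel": [0, 0.002, 0], "dr": [0, 0, 0]}
  ]
}}

```text
t: 10.95
tcp_pos: [0.5265, -0.0101, 0.0748]
ee_rot: [-0.0, 0.085, 0.996, -0.0]
wrist_force: [-1.5, -1.4, 0.8]
grip_width: -0.0001
grip_force: 1.3
```

Call:
{"name": "send_rows", "arguments": {
  "plan": [
    {"travel": [0, 0.002, 0], "dr": [0, 0, 0]},
    {"travel": [0, 0.002, 0], "dr": [0, 0, 0]},
    {"travel": [0, 0.002, 0], "dr": [0, 0, 0]},
    {"travel": [0, 0.0015, 0], "dr": [0, 0, 0]},
    {"travel": [0, 0.0015, 0], "dr": [0, 0, 0]}
  ]
}}

```text
t: 11.58
tcp_pos: [0.527, -0.0071, 0.0747]
ee_rot: [-0.0, 0.085, 0.996, 0.0]
wrist_force: [-2.2, -2.5, -0.2]
grip_width: -0.0001
grip_force: 1.3
```

Call:
{"name": "send_rows", "arguments": {
  "plan": [
    {"travel": [0, 0.0015, 0], "dr": [0, 0, 0]},
    {"travel": [0, 0.0015, 0], "dr": [0, 0, 0]},
    {"travel": [0, 0.0015, 0], "dr": [0, 0, 0]},
    {"travel": [0, 0.0015, 0], "dr": [0, 0, 0]},
    {"travel": [0, 0.0015, 0], "dr": [0, 0, 0]}
  ]
}}

```text
t: 12.2
tcp_pos: [0.5275, -0.0049, 0.0748]
ee_rot: [-0.0, 0.085, 0.996, 0.0]
wrist_force: [-1.6, -2.5, 0.8]
grip_width: -0.0003
grip_force: 1.3
```

Call:
{"name": "send_rows", "arguments": {
  "plan": [
    {"travel": [0, 0.0015, 0], "dr": [0, 0, 0]},
    {"travel": [0, 0.0015, 0], "dr": [0, 0, 0]},
    {"travel": [0, 0.0015, 0], "dr": [0, 0, 0]},
    {"travel": [0, 0.0015, 0], "dr": [0, 0, 0]},
    {"travel": [0, 0.0015, 0], "dr": [0, 0, 0]}
  ]
}}

```text
t: 12.82
tcp_pos: [0.528, -0.0027, 0.0748]
ee_rot: [0.0, 0.085, 0.996, 0.0]
wrist_force: [-1.2, -1.9, -0.8]
grip_width: -0.0002
grip_force: 1.2
```

Call:
{"name": "send_rows", "arguments": {
  "plan": [
    {"travel": [0, 0.002, 0], "dr": [0, 0, 0]},
    {"travel": [0, 0.002, 0], "dr": [0, 0, 0]},
    {"travel": [0, 0.002, 0], "dr": [0, 0, 0]},
    {"travel": [0, 0.002, 0], "dr": [0, 0, 0]},
    {"travel": [0, 0.002, 0], "dr": [0, 0, 0]}
  ]
}}

```text
t: 13.45
tcp_pos: [0.5287, 0.0002, 0.0748]
ee_rot: [0.0, 0.085, 0.996, -0.0]
wrist_force: [-1.5, -1.9, -0.8]
grip_width: 0.0001
grip_force: 1.3
```

Mid runs on lightly, so it is the loose one. Carrying it on to about 25°.

Call:
{"name": "send_rows", "arguments": {
  "plan": [
    {"travel": [0, 0.004, 0], "dr": [0, 0, 0]},
    {"travel": [0, 0.004, 0], "dr": [0, 0, 0]},
    {"travel": [0, 0.004, 0], "dr": [0, 0, 0]},
    {"travel": [0, 0.004, 0], "dr": [0, 0, 0]},
    {"travel": [0, 0.004, 0], "dr": [0, 0, 0]}
  ]
}}

```text
t: 14.08
tcp_pos: [0.5302, 0.006, 0.0751]
ee_rot: [0.001, 0.085, 0.996, -0.0]
wrist_force: [1.3, -4.2, -1.8]
grip_width: 0.0002
grip_force: 1.5
```

Call:
{"name": "send_rows", "arguments": {
  "plan": [
    {"travel": [0, 0.004, 0], "dr": [0, 0, 0]},
    {"travel": [0, 0.004, 0], "dr": [0, 0, 0]},
    {"travel": [0, 0.004, 0], "dr": [0, 0, 0]},
    {"travel": [0, 0.004, 0], "dr": [0, 0, 0]},
    {"travel": [0, 0.004, 0], "dr": [0, 0, 0]}
  ]
}}

```text
t: 14.7
tcp_pos: [0.5307, 0.012, 0.075]
ee_rot: [0.0, 0.085, 0.996, -0.0]
wrist_force: [0.9, -4.3, -0.7]
grip_width: -0.0001
grip_force: 1.8
```

Call:
{"name": "send_rows", "arguments": {
  "plan": [
    {"travel": [0, -0.02, 0], "dr": [0, 0, 0]},
    {"travel": [0, -0.03, -0.02], "dr": [0, 0, 0]},
    {"travel": [0, 0, -0.12], "dr": [0, 0, 0]},
    {"travel": [0, 0, 0], "dr": [0, 0, 0]},
    {"travel": [0, 0, 0], "dr": [0, 0, 0]}
  ]
}}

```text
t: 15.32
tcp_pos: [0.5274, -0.0023, 0.1167]
ee_rot: [-0.0, 0.085, 0.996, 0.0]
wrist_force: [0.4, 0.1, 0.8]
grip_width: 0.0002
grip_force: 0.0
```

```bash
python3 -c "
from h import *
plan([.548,.1065,.117],80.3,n=4)"
```

```text
[-0.0016, 0.0923, -0.0002] [0.0001, -0.0001, -0.0001]
[-0.0016, 0.0923, -0.0002] [0.0001, -0.0001, -0.0001]
[-0.0016, 0.0923, -0.0002] [0.0001, -0.0001, -0.0001]
[-0.0016, 0.0923, -0.0002] [0.0001, -0.0001, -0.0001]
t 15.325 tcp [ 0.5274 -0.0023  0.1167] yaw 80.25 F [0.38 0.12 0.84]
```

Call:
{"name": "send_rows", "arguments": {
  "plan": [
    {"travel": [-0.0016, 0.092, 0], "dr": [0, 0, 0]},
    {"travel": [-0.0016, 0.092, 0], "dr": [0, 0, 0]},
    {"travel": [-0.0016, 0.092, 0], "dr": [0, 0, 0]},
    {"travel": [-0.0016, 0.091, 0], "dr": [0, 0, 0]},
    {"travel": [0, 0, 0], "dr": [0, 0, 0]}
  ]
}}

```text
t: 15.95
tcp_pos: [0.5474, 0.1089, 0.1154]
ee_rot: [-0.002, 0.082, 0.997, 0.001]
wrist_force: [-1.4, 0.6, 0.6]
grip_width: -0.0002
grip_force: 0.0
```

Call:
{"name": "send_rows", "arguments": {
  "plan": [
    {"travel": [0, 0, 0.06], "dr": [0, 0, 0]},
    {"travel": [0, 0, 0.06], "dr": [0, 0, 0]},
    {"travel": [0, 0, 0.02], "dr": [0, 0, 0]},
    {"travel": [0, 0.003, 0], "dr": [0, 0, 0]},
    {"travel": [0, 0.003, 0], "dr": [0, 0, 0]}
  ]
}}

```text
t: 16.58
tcp_pos: [0.5493, 0.1071, 0.0752]
ee_rot: [0.001, 0.085, 0.996, 0.0]
wrist_force: [-0.1, 0.4, -0.5]
grip_width: -0.0
grip_force: 0.0
```

Call:
{"name": "send_rows", "arguments": {
  "plan": [
    {"travel": [0, 0.003, 0], "dr": [0, 0, 0]},
    {"travel": [0, 0.003, 0], "dr": [0, 0, 0]},
    {"travel": [0, 0.003, 0], "dr": [0, 0, 0]},
    {"travel": [0, 0.002, 0], "dr": [0, 0, 0]},
    {"travel": [0, 0.002, 0], "dr": [0, 0, 0]}
  ]
}}

```text
t: 17.2
tcp_pos: [0.5495, 0.1111, 0.0748]
ee_rot: [0.0, 0.085, 0.996, 0.0]
wrist_force: [-1.6, -0.9, 0.4]
grip_width: 0.0002
grip_force: 0.0
```

Call:
{"name": "send_rows", "arguments": {
  "plan": [
    {"travel": [0, 0.002, 0], "dr": [0, 0, 0]},
    {"travel": [0, 0.002, 0], "dr": [0, 0, 0]},
    {"travel": [0, 0.002, 0], "dr": [0, 0, 0]},
    {"travel": [0, 0.002, 0], "dr": [0, 0, 0]},
    {"travel": [0, 0.002, 0], "dr": [0, 0, 0]}
  ]
}}

```text
t: 17.82
tcp_pos: [0.55, 0.1141, 0.0748]
ee_rot: [0.0, 0.085, 0.996, 0.0]
wrist_force: [0.2, 0.1, 0.8]
grip_width: -0.0001
grip_force: 0.0
```

Call:
{"name": "send_rows", "arguments": {
  "plan": [
    {"travel": [0, 0.002, 0], "dr": [0, 0, 0]},
    {"travel": [0, 0.002, 0], "dr": [0, 0, 0]},
    {"travel": [0, 0.002, 0], "dr": [0, 0, 0]},
    {"travel": [0, 0.0015, 0], "dr": [0, 0, 0]},
    {"travel": [0, 0.0015, 0], "dr": [0, 0, 0]}
  ]
}}

```text
t: 18.45
tcp_pos: [0.5502, 0.1157, 0.0748]
ee_rot: [-0.0, 0.085, 0.996, -0.001]
wrist_force: [-1.4, -2.8, 0.9]
grip_width: 0.0
grip_force: 1.3
```

Call:
{"name": "send_rows", "arguments": {
  "plan": [
    {"travel": [0, 0.0015, 0], "dr": [0, 0, 0]},
    {"travel": [0, 0.0015, 0], "dr": [0, 0, 0]},
    {"travel": [0, 0.0015, 0], "dr": [0, 0, 0]},
    {"travel": [0, 0.0015, 0], "dr": [0, 0, 0]},
    {"travel": [0, 0.0015, 0], "dr": [0, 0, 0]}
  ]
}}

```text
t: 19.08
tcp_pos: [0.5505, 0.1181, 0.0747]
ee_rot: [-0.0, 0.085, 0.996, -0.001]
wrist_force: [-2.1, -4.4, 1.1]
grip_width: -0.0002
grip_force: 2.4
```

Call:
{"name": "send_rows", "arguments": {
  "plan": [
    {"travel": [0, 0.0015, 0], "dr": [0, 0, 0]},
    {"travel": [0, 0.0015, 0], "dr": [0, 0, 0]},
    {"travel": [0, 0.0015, 0], "dr": [0, 0, 0]},
    {"travel": [0, 0.0015, 0], "dr": [0, 0, 0]},
    {"travel": [0, 0.0015, 0], "dr": [0, 0, 0]}
  ]
}}

```text
t: 19.7
tcp_pos: [0.5505, 0.1185, 0.0747]
ee_rot: [-0.001, 0.086, 0.996, -0.002]
wrist_force: [-2.2, -7.5, 3.3]
grip_width: -0.0001
grip_force: 3.8
```

Call:
{"name": "send_rows", "arguments": {
  "plan": [
    {"travel": [0, 0.0015, 0], "dr": [0, 0, 0]},
    {"travel": [0, 0.0015, 0], "dr": [0, 0, 0]},
    {"travel": [0, 0.001, 0], "dr": [0, 0, 0]},
    {"travel": [0, 0, 0], "dr": [0, 0, 0]},
    {"travel": [0, 0, 0], "dr": [0, 0, 0]}
  ]
}}

```text
t: 20.32
tcp_pos: [0.5506, 0.1186, 0.0747]
ee_rot: [-0.001, 0.086, 0.996, -0.002]
wrist_force: [-5.0, -7.3, 4.7]
grip_width: -0.0001
grip_force: 4.3
```

Call:
{"name": "send_rows", "arguments": {
  "plan": [
    {"travel": [0, -0.02, 0], "dr": [0, 0, 0]},
    {"travel": [0, -0.03, -0.02], "dr": [0, 0, 0]},
    {"travel": [0, 0, -0.12], "dr": [0, 0, 0]},
    {"travel": [0, 0, -0.15], "dr": [0, 0, 0]},
    {"travel": [0, 0, 0], "dr": [0, 0, 0]}
  ]
}}

```text
t: 20.95
tcp_pos: [0.5526, 0.1087, 0.1666]
ee_rot: [0.005, 0.085, 0.996, 0.002]
wrist_force: [0.8, -0.2, 1.3]
grip_width: -0.0004
grip_force: 0.0
```

```bash
python3 -c "
from h import *
plan([.48,.05,.24],80,n=4)"
```

```text
[0.0507, -0.0581, -0.062] [0.0005, 0.0008, 0.0004]
[0.0508, -0.0582, -0.0618] [0.0005, 0.0008, 0.0004]
[0.0509, -0.0584, -0.0616] [0.0005, 0.0008, 0.0004]
[0.051, -0.0586, -0.0614] [0.0005, 0.0008, 0.0004]
t 20.95 tcp [0.5526 0.1087 0.1666] yaw 80.29 F [ 0.82 -0.18  1.3 ]
```

Call:
{"name": "send_rows", "arguments": {
  "plan": [
    {"travel": [0.051, -0.058, -0.062], "dr": [0, 0, 0]},
    {"travel": [0.051, -0.058, -0.062], "dr": [0, 0, 0]},
    {"travel": [0.051, -0.058, -0.062], "dr": [0, 0, 0]},
    {"travel": [0.051, -0.058, -0.062], "dr": [0, 0, 0]},
    {"travel": [0, 0, 0], "dr": [0, 0, 0]}
  ],
  "claw": -1
}}

```text
t: 21.58
tcp_pos: [0.4769, 0.0488, 0.2373]
ee_rot: [0.001, 0.086, 0.996, 0.001]
wrist_force: [0.1, 0.4, -0.9]
grip_width: 0.0854
grip_force: 0.0
```

```bash
python3 - <<'E'
from h import *
import json
o=telemetry.get_obs();print(o['t'],o['tcp_pos'],yaw(o))
cal=cams.calibration('wrist');im=cams.camera('wrist')
json.dump({k:np.array(v).tolist() for k,v in cal.items()},open('cal3.json','w'))
cv2.imwrite('pics/w3.png',im[:,:,::-1])
print(proj(cal,[[.479,.0645,.04],[.627,-.01,.022]]))
cv2.imwrite('pics/w3b.png',cv2.resize(im[80:330,100:420,::-1],(800,625),interpolation=cv2.INTER_CUBIC)[:600])
E
```

```text
21.575 [0.47686929 0.04876296 0.23727643] 80.16052224056406
[[270.33785873 169.79667322]
 [235.15476394 272.44395861]]
```

View pics/w3b.png

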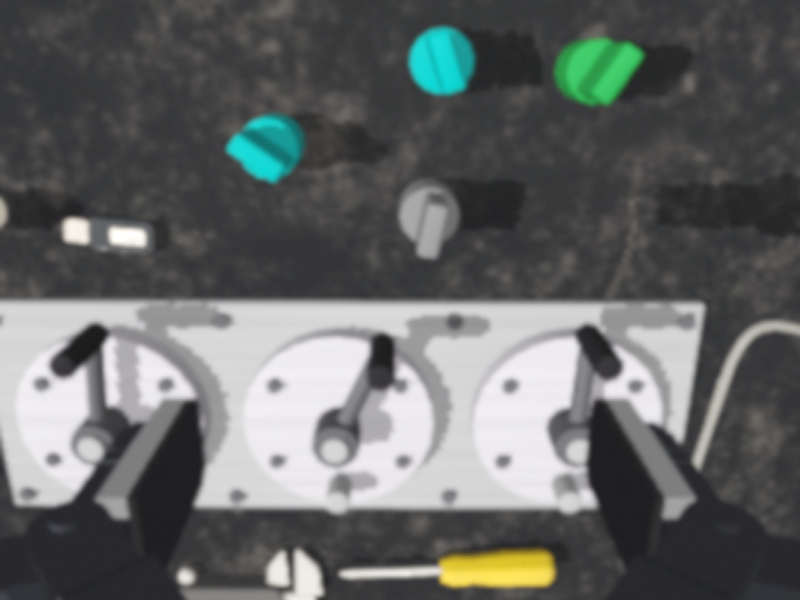

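```bash
cat > f3.py <<'E'
from h import *
import json
cal={k:np.array(v) if isinstance(v,list) else v for k,v in json.load(open('cal3.json')).items()}
f=lambda L:np.array(L)/2.5+[100,80]
P=lambda n,L,z:print(n,ray('',f(L),[z]*len(L),cal)[:,:2].round(4).tolist())
P('post tops M,L',[[338,500],[570,497]],.042)
P('hub tops R,M,L',[[90,450],[334,451],[578,450]],.046)
pm=ray('',f([[381,377]]),[.072],cal)[0];print('pegM',pm)
P('pegs R,L',[[63,364],[608,364]],.072)
P('bar ends,centre',[[436,203],[427,257],[431.5,230]],.056)
P('skirt',[[429,213]],.018)
im=cv2.imread('pics/w3.png');c=im[150:190,250:295]
cv2.imwrite('pics/cap3.png',cv2.resize(c,None,fx=13,fy=13,interpolation=cv2.INTER_CUBIC))
E
python3 f3.py
```

```text
post tops M,L [[0.6253, -0.008], [0.6459, 0.119]]
hub tops R,M,L [[0.569, -0.1317], [0.5915, -0.003], [0.6136, 0.1251]]
pegM [0.5395076  0.03217749 0.072     ]
pegs R,L [[0.5077, -0.1131], [0.5513, 0.1375]]
bar ends,centre [[0.4657, 0.0705], [0.4903, 0.0625], [0.4778, 0.0666]]
skirt [[0.479, 0.0672]]
```

View pics/cap3.png

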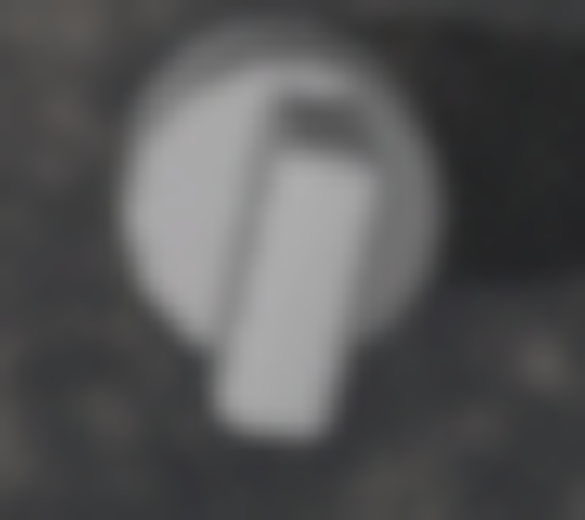

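```bash
python3 - <<'E'
from h import *
import json
cal={k:np.array(v) if isinstance(v,list) else v for k,v in json.load(open('cal3.json')).items()}
im=cv2.imread('pics/w3.png',0)
print(im[268:290,227:245])
a=np.linspace(0,2*np.pi,9)
for c in [(.6253,-.008),(.6275,-.009)]:
    for z,r in[(.042,.007),(.022,.007)]: 
        p=proj(cal,[[c[0]+r*np.cos(t),c[1]+r*np.sin(t),z] for t in a]);print(c,z,'u',p[:,0].min().round(1),p[:,0].max().round(1),'v',p[:,1].min().round(1),p[:,1].max().round(1))
p=proj(cal,[[.4878+.068*s-.0117*0,-.1911-.0117*0,.008] for s in (0,)]);print(p)
plan([.4785,.0662,.10],71)
E
```

```text
[[234 234 233 232 230 226 219 208 200 201 206 210 213 214 215 215 214 211]
 [235 235 235 234 232 226 214 195 176 170 173 179 185 188 190 190 190 188]
 [235 235 235 233 226 214 195 169 143 133 135 144 156 167 173 175 175 174]
 [233 233 233 229 216 195 170 145 126 118 118 124 138 156 167 170 171 171]
 [231 231 230 224 206 179 154 134 122 116 115 117 126 146 161 168 169 169]
 [231 231 229 220 199 170 148 133 122 117 115 114 121 139 157 166 169 169]
 [233 232 229 218 195 166 145 132 122 118 115 114 122 141 160 170 172 173]
 [235 235 230 216 191 164 147 138 128 122 118 115 127 153 174 183 186 186]
 [236 235 229 214 189 169 162 158 152 141 130 123 139 174 198 207 209 210]
 [235 234 228 213 194 187 187 187 183 173 157 141 155 193 217 225 226 227]
 [233 232 228 216 206 205 207 206 204 197 184 166 172 204 225 232 233 233]
 [231 230 226 219 214 214 214 213 211 207 200 187 186 210 226 232 232 231]
 [225 225 223 220 218 216 215 213 212 210 206 199 196 210 222 227 227 226]
 [214 214 215 216 217 216 215 213 212 210 208 202 198 205 212 214 214 214]
 [188 189 192 199 207 211 213 212 211 209 204 195 
[... 302 characters left out ...]
8  74  70  66  66  67]
 [ 60  59  60  59  59  61  63  67  71  74  74  72  70  67  64  64  65  68]
 [ 59  58  57  58  60  62  64  65  69  72  73  70  67  64  62  62  68  72]
 [ 57  57  57  59  61  65  66  68  71  74  76  74  70  65  62  64  70  75]]
(0.6253, -0.008) 0.042 u 230.3 240.2 v 275.8 284.1
(0.6253, -0.008) 0.022 u 231.6 241.0 v 267.2 275.3
(0.6275, -0.009) 0.042 u 229.9 239.8 v 277.2 285.5
(0.6275, -0.009) 0.022 u 231.2 240.6 v 268.6 276.6
[[ 89.11209962 200.95254703]]
[0.0016, 0.0178, 0.1516] [0.0002, 0.0001, 0.0171]
[0.0025, 0.0178, 0.1516] [0.0002, 0.0001, 0.0171]
[0.0034, 0.0178, 0.1515] [0.0002, 0.0001, 0.0171]
t 21.625 tcp [0.477  0.0499 0.2364] yaw 80.24 F [-0.84  0.31 -0.18]
```

Call:
{"name": "send_rows", "arguments": {
  "plan": [
    {"travel": [0.0016, 0.018, 0.152], "dr": [0, 0, 0.017]},
    {"travel": [0.0025, 0.018, 0.152], "dr": [0, 0, 0.017]},
    {"travel": [0.0034, 0.018, 0.152], "dr": [0, 0, 0.017]},
    {"travel": [0, 0, 0], "dr": [0, 0, 0]},
    {"travel": [0, 0, 0], "dr": [0, 0, 0]}
  ],
  "claw": 0
}}

```text
t: 22.25
tcp_pos: [0.4793, 0.0658, 0.1001]
ee_rot: [0.001, 0.164, 0.986, 0.0]
wrist_force: [0.3, -0.0, 0.7]
grip_width: 0.0428
grip_force: 0.0
```

```bash
python3 -c "
from h import *
plan([.4785,.0662,.057],71,n=2)
print(telemetry.get_obs()['grip_width'])"
```

```text
[0.0016, 0.0001, 0.0718] [0.0, 0.0002, 0.0003]
[0.0015, 0.0001, 0.0718] [0.0, 0.0002, 0.0003]
t 22.25 tcp [0.4793 0.0658 0.1001] yaw 71.12 F [ 0.31 -0.02  0.72]
0.0427781728305347
```

Call:
{"name": "send_rows", "arguments": {
  "plan": [
    {"travel": [0.0015, 0, 0.06], "dr": [0, 0, 0]},
    {"travel": [0.0015, 0, 0.06], "dr": [0, 0, 0]},
    {"travel": [0, 0, 0.024], "dr": [0, 0, 0]},
    {"travel": [0, 0, 0], "dr": [0, 0, 0]},
    {"travel": [0, 0, 0], "dr": [0, 0, 0]}
  ]
}}

```text
t: 22.88
tcp_pos: [0.4784, 0.066, 0.0573]
ee_rot: [0.001, 0.165, 0.986, 0.0]
wrist_force: [-0.1, 0.4, 0.8]
grip_width: 0.0432
grip_force: 0.0
```

Call:
{"name": "send_rows", "arguments": {
  "plan": [
    {"travel": [0, 0, 0], "dr": [0, 0, 0]},
    {"travel": [0, 0, 0], "dr": [0, 0, 0]},
    {"travel": [0, 0, 0], "dr": [0, 0, 0]},
    {"travel": [0, 0, 0], "dr": [0, 0, 0]},
    {"travel": [0, 0, 0], "dr": [0, 0, 0]}
  ],
  "claw": 1,
  "force": 30
}}

```text
t: 23.5
tcp_pos: [0.4777, 0.066, 0.0566]
ee_rot: [0.0, 0.165, 0.986, 0.0]
wrist_force: [-1.6, -0.1, 5.2]
grip_width: 0.0093
grip_force: 32.7
```

Call:
{"name": "send_rows", "arguments": {
  "plan": [
    {"travel": [0, 0, -0.05], "dr": [0, 0, 0]},
    {"travel": [0, 0, -0.1], "dr": [0, 0, 0]},
    {"travel": [0, 0, -0.12], "dr": [0, 0, 0]},
    {"travel": [0, 0, -0.1], "dr": [0, 0, 0]},
    {"travel": [0, 0, 0], "dr": [0, 0, 0]}
  ]
}}

```text
t: 24.12
tcp_pos: [0.4793, 0.066, 0.17]
ee_rot: [0.003, 0.165, 0.986, 0.001]
wrist_force: [-1.0, -0.2, -1.1]
grip_width: 0.0094
grip_force: 32.0
```

```bash
python3 - <<'E'
from h import *
im=cams.camera('wrist');cv2.imwrite('pics/w4b.png',cv2.resize(im[120:384,100:420,::-1],(720,594),interpolation=cv2.INTER_CUBIC))
plan([.6265,-.0085,.168],71)
print(telemetry.get_obs()['qpos'])
E
```

```text
[-0.183, -0.0247, 0.0006] [0.0002, 0.0002, 0.0001]
[-0.1831, -0.0246, 0.0005] [0.0002, 0.0002, 0.0001]
[-0.1831, -0.0246, 0.0004] [0.0002, 0.0002, 0.0001]
t 24.175 tcp [0.4779 0.066  0.1683] yaw 71.06 F [ 0.23  0.52 -0.72]
[-0.66215747  0.27004256  0.59300145  1.84439219 -0.17110633  1.07528226
  1.23561112]
```

View pics/w4b.png

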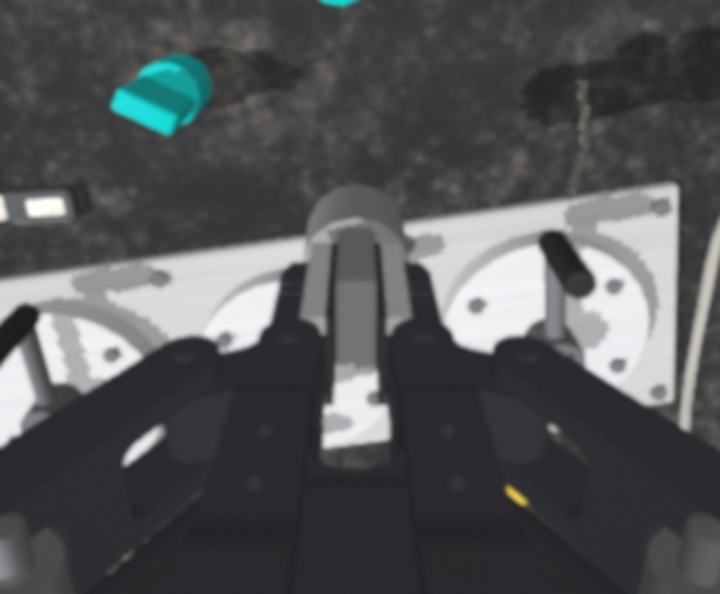

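```bash
python3 - <<'E'
from h import *
o=telemetry.get_obs();r=R(o);p=o['tcp_pos'];cal=cams.calibration('wrist')
a=np.linspace(0,2*np.pi,73)
W=lambda L:p+r.apply(np.array(L))
for dx in (-.004,-.002,0,.002,.004):
    c=[proj(cal,W([[dx+.015*np.cos(t),.015*np.sin(t),.0567-z] for t in a])) for z in (0,.026)]
    b=proj(cal,W([[dx+s*.013,0,.0007] for s in(1,-1)]))
    print(dx,'bottom vmin',c[0][:,1].min().round(1),'top vmin',c[1][:,1].min().round(1),'u',min(k[:,0].min() for k in c).round(1),max(k[:,0].max() for k in c).round(1),'bar v',b[:,1].round(1))
print('obs vmin',120+185/2.25,'u',100+307/2.25,100+407/2.25,'bar',120+280/2.25,120+367/2.25)
E
```

```text
-0.004 bottom vmin 205.8 top vmin 221.9 u 233.4 281.6 bar v [251.3 293.9]
-0.002 bottom vmin 203.1 top vmin 218.9 u 233.3 281.7 bar v [247.8 290.8]
0 bottom vmin 200.4 top vmin 215.8 u 233.2 281.8 bar v [244.2 287.7]
0.002 bottom vmin 197.7 top vmin 212.7 u 233.1 281.9 bar v [240.6 284.5]
0.004 bottom vmin 195.0 top vmin 209.6 u 233.0 282.0 bar v [237.  281.3]
obs vmin 202.22222222222223 u 236.44444444444446 280.8888888888889 bar 244.44444444444446 283.1111111111111
```

The cap is held and centred, with its skirt at (355,220). Moving over the mid post.

Call:
{"name": "send_rows", "arguments": {
  "plan": [
    {"travel": [-0.13, -0.018, 0], "dr": [0, 0, 0]},
    {"travel": [-0.14, -0.018, 0], "dr": [0, 0, 0]},
    {"travel": [-0.14, -0.019, 0], "dr": [0, 0, 0]},
    {"travel": [-0.139, -0.019, 0], "dr": [0, 0, 0]},
    {"travel": [0, 0, 0], "dr": [0, 0, 0]}
  ]
}}

```text
t: 24.8
tcp_pos: [0.6265, -0.0116, 0.1647]
ee_rot: [-0.001, 0.166, 0.986, -0.002]
wrist_force: [-0.3, -0.5, -0.2]
grip_width: 0.0094
grip_force: 31.9
```

```bash
python3 - <<'E'
from h import *
plan([.6265,-.0085,.107],71,n=3)
E
```

```text
[0.0011, 0.0035, 0.0641] [-0.0004, -0.0001, -0.0003]
[0.0011, 0.0034, 0.0642] [-0.0004, -0.0001, -0.0003]
[0.0011, 0.0033, 0.0642] [-0.0004, -0.0001, -0.0003]
t 24.8 tcp [ 0.6265 -0.0116  0.1647] yaw 70.84 F [-0.27 -0.55 -0.17]
```

Call:
{"name": "send_rows", "arguments": {
  "plan": [
    {"travel": [0, 0, 0.07], "dr": [0, 0, 0]},
    {"travel": [0, 0, 0.07], "dr": [0, 0, 0]},
    {"travel": [0, 0, 0.055], "dr": [0, 0, 0]},
    {"travel": [0, 0, 0], "dr": [0, 0, 0]},
    {"travel": [0, 0, 0], "dr": [0, 0, 0]}
  ]
}}

```text
t: 25.42
tcp_pos: [0.6261, -0.0085, 0.1093]
ee_rot: [0.0, 0.164, 0.986, 0.0]
wrist_force: [-0.3, -0.5, -0.4]
grip_width: 0.0094
grip_force: 31.9
```

```bash
python3 - <<'E'
from h import *
plan([.6265,-.0085,.0785],71,n=1)
im=cams.camera('scene');cal=cams.calibration('scene');u=proj(cal,[[.6265,-.0085,.04]])[0].round().astype(int);print(u)
x,y=u;a=im[y-45:y+45,x-60:x+60,::-1];cv2.imwrite('pics/s5.png',cv2.resize(a,(800,600),interpolation=cv2.INTER_CUBIC))
E
```

```text
[-0.0012, 0.0003, 0.1026] [0.0001, 0.0002, 0.0004]
t 25.425 tcp [ 0.6261 -0.0085  0.1093] yaw 71.07 F [-0.3  -0.47 -0.37]
[267 168]
```

View pics/s5.png

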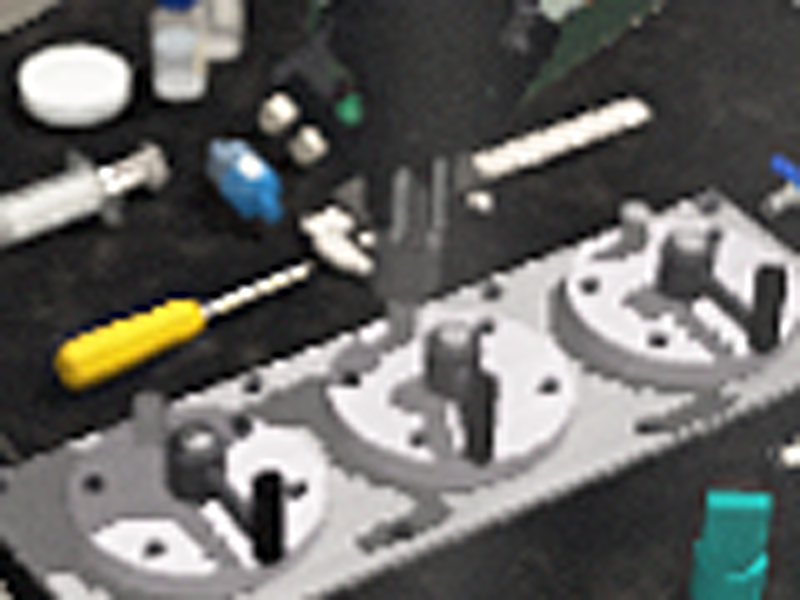

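The scene crop shows the cap (408,270) right over the mid post (400,320). Descending gently.

Call:
{"name": "send_rows", "arguments": {
  "plan": [
    {"travel": [-0.001, 0, 0.013], "dr": [0, 0, 0]},
    {"travel": [0, 0, 0.013], "dr": [0, 0, 0]},
    {"travel": [0, 0, 0.013], "dr": [0, 0, 0]},
    {"travel": [0, 0, 0.013], "dr": [0, 0, 0]},
    {"travel": [0, 0, 0.013], "dr": [0, 0, 0]}
  ]
}}

```text
t: 26.1
tcp_pos: [0.6261, -0.0087, 0.0888]
ee_rot: [-0.0, 0.165, 0.986, -0.0]
wrist_force: [-0.3, 0.1, -1.0]
grip_width: 0.0092
grip_force: 31.9
```

Call:
{"name": "send_rows", "arguments": {
  "plan": [
    {"travel": [0, 0, 0.008], "dr": [0, 0, 0]},
    {"travel": [0, 0, 0.007], "dr": [0, 0, 0]},
    {"travel": [0, 0, 0.005], "dr": [0, 0, 0]},
    {"travel": [0, 0, 0.005], "dr": [0, 0, 0]},
    {"travel": [0, 0, 0.004], "dr": [0, 0, 0]}
  ]
}}

```text
t: 26.72
tcp_pos: [0.6262, -0.0086, 0.0805]
ee_rot: [0.0, 0.165, 0.986, 0.0]
wrist_force: [0.9, -1.0, -0.6]
grip_width: 0.0092
grip_force: 31.9
```

Call:
{"name": "send_rows", "arguments": {
  "plan": [
    {"travel": [0, 0, 0.002], "dr": [0, 0, 0]},
    {"travel": [0, 0, 0.002], "dr": [0, 0, 0]},
    {"travel": [0, 0, 0.002], "dr": [0, 0, 0]},
    {"travel": [0, 0, 0.001], "dr": [0, 0, 0]},
    {"travel": [0, 0, 0], "dr": [0, 0, 0]}
  ]
}}

```text
t: 27.35
tcp_pos: [0.6262, -0.0086, 0.0788]
ee_rot: [0.0, 0.165, 0.986, 0.0]
wrist_force: [-1.0, 0.1, 2.1]
grip_width: 0.0093
grip_force: 32.3
```

The rim rests on the flange, since the height is as predicted and the force is rising. Releasing and going up.

Call:
{"name": "send_rows", "arguments": {
  "plan": [
    {"travel": [0, 0, 0.0005], "dr": [0, 0, 0]},
    {"travel": [0, 0, 0], "dr": [0, 0, 0]},
    {"travel": [0, 0, 0], "dr": [0, 0, 0]},
    {"travel": [0, 0, 0], "dr": [0, 0, 0]},
    {"travel": [0, 0, 0], "dr": [0, 0, 0]}
  ],
  "claw": 0.2
}}

```text
t: 27.98
tcp_pos: [0.6262, -0.0087, 0.0782]
ee_rot: [-0.0, 0.165, 0.986, -0.0]
wrist_force: [0.3, -0.0, 0.5]
grip_width: 0.0345
grip_force: 0.0
```

Call:
{"name": "send_rows", "arguments": {
  "plan": [
    {"travel": [0, 0, -0.05], "dr": [0, 0, 0]},
    {"travel": [0, 0, -0.1], "dr": [0, 0, 0]},
    {"travel": [0, 0, -0.15], "dr": [0, 0, 0]},
    {"travel": [0, 0, -0.15], "dr": [0, 0, 0]},
    {"travel": [0.15, 0, 0], "dr": [0, 0, 0]}
  ]
}}

```text
t: 28.6
tcp_pos: [0.5887, 0.0035, 0.2196]
ee_rot: [0.007, 0.166, 0.986, -0.0]
wrist_force: [0.3, -0.8, 0.4]
grip_width: 0.0342
grip_force: 0.0
```

Call:
{"name": "send_rows", "arguments": {
  "plan": [
    {"travel": [0.18, 0, 0], "dr": [0, 0, 0]},
    {"travel": [0.18, 0, 0], "dr": [0, 0, 0]},
    {"travel": [0, 0, 0], "dr": [0, 0, 0]},
    {"travel": [0, 0, 0], "dr": [0, 0, 0]},
    {"travel": [0, 0, 0], "dr": [0, 0, 0]}
  ],
  "claw": -1
}}

```text
t: 29.22
tcp_pos: [0.4832, 0.0402, 0.2142]
ee_rot: [0.001, 0.165, 0.986, -0.0]
wrist_force: [0.9, 0.4, 0.1]
grip_width: 0.0854
grip_force: 0.0
```

```bash
python3 - <<'E'
from h import *
im=cams.camera('wrist')[:,:,::-1];cal=cams.calibration('wrist')
s=cams.camera('scene')[:,:,::-1]
u=proj(cal,[[.6265,-.0085,.04]])[0];print(u)
a=cv2.resize(im[140:384,110:400],(713,600),interpolation=cv2.INTER_CUBIC)[:,:440+160]
b=cv2.resize(s[123:213,207:327],(400,300),interpolation=cv2.INTER_CUBIC)
c=np.zeros((600,800,3),np.uint8);c[:300,:400]=b;c[:340,400:]=cv2.resize(im,(400,340));
x,y=u.round().astype(int);x=min(max(x,45),467);y=min(y,350);k=im[y-33:y+33,x-44:x+44];c[300:,:400]=cv2.resize(k,(400,300),interpolation=cv2.INTER_CUBIC)
cv2.imwrite('pics/fin.png',c)
E
```

```text
[258.26741397 287.56503071]
```

View pics/fin.png

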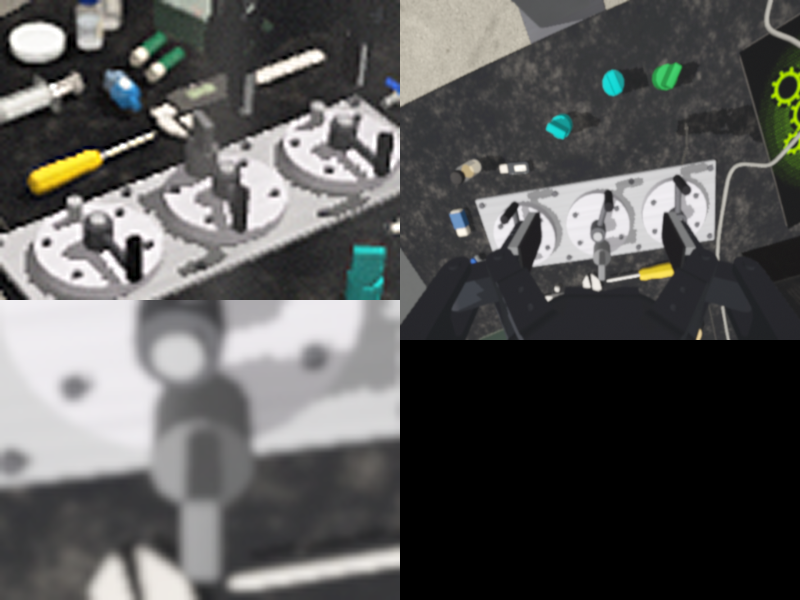

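The final picture shows the cap upright and fully down on the mid post (scene crop (200,145)). The levers are as I left them, nothing else has moved and the gripper is clear, so I'm handing in.

```bash
python3 -c "
from rig import order
print(order.sign_off())"
```

```text
the job is handed in; nothing more can be done
None
```

The job is handed in: the left and right screws stood firm at about 8–10 N, the mid screw was loose and was left turned on by about 24°, and the grey cap is fully down on the mid tag post.

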